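Square a split phone mainboard and hold it home in the test jig

ROBOT

A 6-joint arm with a two-finger parallel gripper is mounted at the origin on a cart in front of the work surface, level with it; the furniture and walls round the work are solid. World frame = base frame: x ahead of the robot, y to its left, z up, the work surface at z = 0. Lengths are in mm, angles in rad, forces in N, time in s.
With the tool pointing down it reaches from about 400 to 925 mm from the base axis. Payload 12.5 kg.
Tool frame: the origin (TCP) lies between the finger pads; the fingertips stand 19 mm ahead of it and the grasp point (between the pads) is the TCP (env.tips_ahead is the distance from the TCP to the fingertips, in mm); z points along the fingers, y is the line along which they close (so a half turn about z gives the same grasp; the last joint's range is limited). The gripper opens to 95 mm and grips with 3 to 60 N. Pads are 20 mm wide; open, the fingers measure 119 mm over their backs; the gripper's body (75 mm by 180 mm) begins 59 mm behind the grasp point.
Start: joints at [-1.319, 0.491, 1.559, -0, 1.092, -0.106], TCP at [218.907, -585.427, 233.661] pointing down, gripper open.
Joint ranges: [-3.1, 3.1], [-0.84, 2.19], [0.05, 2.79], [-1.13, 4.28], [0.06, 2.93], [-2.69, 2.69]. Speed limits (rad/s): [2.22, 2.22, 2.79, 3.14, 3.14, 3.14].

INTERFACE

Orientations are given as [roll, pitch, yaw] about the fixed x, y, z axes, in that order (R = Rz(yaw) Ry(pitch) Rx(roll)).
In Python, from cell import env gives the robot as it stands.
- The arm moves only by the shell command python3 -m crank 'ROWS'. ROWS is JSON, a list of rows, each a list of 5 numbers: the shift along the tool's x, y, z in mm, then the turn about the tool's z in degrees, then the finger opening in mm, from 0 to 95.1. In form: [[dx, dy, dz, yaw, grip], ...]. A call has 1 to 10 rows; each row is the pose to reach, as a shift and turn from the pose commanded when the call began, along the tool's axes at that moment; what a row does not reach only later rows make up. A row lasts 1/12 s, in which the tool goes at most 41.7 mm and 7.16 degrees, less where a joint would pass 70% of its speed; a pose out of reach is approached as far as the arm can. A call with a gripper value outside its range is refused whole. The fingers move at their own pace and stop on an object; the grip force is fixed at half the most. Time passes only in rows, so rows that repeat a pose let the fingers close. It gives the time, the measured TCP pose, the force, the opening and the grip force at its end, in the units of the state.
- env.state(): the state, without advancing time (a new reading comes with each control period).
- env.read_camera(name): name is "scene" or "top"; returns a dict with "img" (480x640x3 uint8, blue, green, red), "K" (3x3 intrinsics, pixels), "k1" (the pictures are not rectified: a ray, as slopes to the right and down, at radius r is drawn at 1 + k1 r^2 times it, then the intrinsics apply), "pose" (4x4, takes a point from camera to world coordinates). Camera axes: x right, y down, z forward; pixel columns grow to the right and rows downward; lengths in mm; the calibration is good to about 2 mm. A picture is of the moment at which its call begins. There is no depth.
- env.job_done(): hands the job in; it is judged then, once.
The state is a dict: "t": time; "joints": joint angles; "qvel": joint speeds; "tau": joint torques, N m; "eef_pos": TCP position; "tcp_rot": TCP orientation; "ft_force": force on the tool from outside, world axes, zero at the start; "moment": the same for the moment, N m; "opening": opening from 0.0 (shut) to 1.0 (fully open); "grip_force": force on a finger pad.
Only numpy, scipy, OpenCV 4.12 (cv2) and the standard library are available. Lean on these libraries where they do the work, as an engineer would, in place of code of your own. Each camera call takes 0.05 s, during which the arm holds its last target. There are 200 camera calls.

TASK

The three layers of a split phone mainboard lie in an untidy stack on the test jig, gilt edge contacts towards the jig's lip. Tap the stack square until all its edges are flush while it is still clear of the lip, then push it in under the lip until the hidden sprung contact bar is pressed fully home and all three layers meet it. The jig has no latch and its spring pushes the stack out again, so finish with the gripper still holding the stack pressed home, and leave the tools and dish beside the jig alone.

Things in the scene. Friction and masses are not known exactly. Their poses are not given: they have to be found in the camera images.
- test_jig: Test jig fixed on the 3 mm cutting mat: bright aluminium bed plate 250 x 116 x 8 mm, open in front, a low head with black cheeks and a dark steel lip at its far end. Origin at the centre of the plate's underside; x is the direction of pushing in (away from the robot within 21 degrees), y to its left, z up. Bed surface at z = 8 mm; highest point z = 35 mm, only at x > 50 mm.
- jig_mouth (a point): Point on the bed under the lip's front edge, on the jig's centre line (jig x = 50, y = 0, z = 8 mm); axes as the jig's. The lip's underside is 20 mm above the bed. Under it 20 mm tall cheeks guide the stack: inner faces 54 mm apart from 5 mm before this point inward, flaring to 74 mm apart 30 mm before it; outer sides of the flares within 46 mm of y = 0.
- jig_home (a point): Point on the bed, on the jig's centre line, that the front edges of the stack reach when it is fully home (jig x = 79 mm, z = 8 mm, 29 mm inside the mouth). Axes as the jig's.
- contact_bar (a joint): Slide of the contact bar, which hangs hidden under the lip, 50 mm wide and 18.5 mm tall, its front face square to the jig's x, 23 mm inside the mouth at rest. 0 = at rest, 0.006 m = pressed against its hard stop (fully home). A spring pushes it back towards the robot: 2 N to start it, 5 N at the stop; sliding the stack on the bed takes 1 to 2 N more if it is not pressed down.
- lower_layer: Lowest layer: black carrier plate 90 x 50 x 6 mm, 35 to 70 g, rounded edges, gilt contacts on its front (+x) short edge, lying loose on the bed. Origin at the centre of its underside; x along its 90 mm length towards the contacts, z up.
- middle_layer: Middle layer: loose plate of the same size and weight, lying on the lower layer, shifted and turned a little (up to 7 mm back towards the robot, 5 mm sideways, 6 degrees). Same axes and origin.
- upper_layer: Upper layer: loose plate of the same size and weight with chips and shield cans in its recess (nothing stands above its rim), lying on the middle layer, 6 to 12 mm farther back towards the robot than the lower layer and up to 5 mm sideways, 6 degrees. Same axes and origin.
- lower_layer_nose (a point): Middle of the lower layer's front (contact) edge, at its underside.
- middle_layer_nose (a point): Middle of the middle layer's front (contact) edge, at its underside.
- upper_layer_nose (a point): Middle of the upper layer's front (contact) edge, at its underside.
- tweezers_steel: Bystander: steel tweezers 130 x 12 x 8 mm lying on the bench left of the jig. Origin at the centre of the underside.
- flux_syringe: Bystander: syringe 122 x 26 x 19 mm lying right of the jig. Origin at the centre of the underside.
- screw_dish: Bystander: round dish with tiny screws, 71 mm wide, 17 mm tall, on the bench to the left, beyond the mat. Origin at the centre of the underside.

How it is judged:
By the outcome, as a careful person would: the job done as asked, in the order asked, and still so for the second after the job is handed in, while the arm keeps its last pose, push and grip.
It also fails if it takes over 64 s, if anything falls off the work surface, if the arm or the gripper's body presses on something with over 40 N, if the wrist force passes 120 N, or if a joint passes its speed limit or range.

## Working session

There is one attempt and no reset: what is moved stays moved. The work goes in short steps, Python scripts to look and compute and a shell command to move; the robot and the scene stay as the last step left them, time stands still between calls to the robot, and variables do not carry over. Pictures are saved under pics/ and viewed, at most 10 in all, crops included, and the job is handed in when it is done.

```bash
ls; mkdir -p pics; python3 - <<'E'
from cell import env
import cv2,numpy as np
s=env.state();print(s)
ims=[]
for n in("scene","top"):
    c=env.read_camera(n);cv2.imwrite(f"pics/{n}0.png",c["img"]);print(n,c["K"],c["k1"],np.round(c["pose"],3).tolist())
E
```

```text
pics
{'t': 0.0, 'joints': array([-1.31860982e+00,  4.91561081e-01,  1.55944668e+00, -2.27735481e-05,
        1.09170643e+00, -1.05601956e-01]), 'qvel': array([-0.00148943, -0.00083837, -0.00014736,  0.00044104,  0.00028928,
        0.00049609]), 'tau': array([-3.99632161e-03, -6.12654018e+01, -2.58177960e+01,  6.91118231e-02,
        4.82769858e-02, -9.16654631e-05]), 'eef_pos': array([ 218.83644094, -585.19740841,  233.06174949]), 'tcp_rot': array([-3.14047524e+00, -9.81304401e-05,  3.57798919e-01]), 'ft_force': array([-0.3536599 ,  0.46959961, -0.51462341]), 'moment': array([ 0.00890754, -0.0044469 ,  0.01938551]), 'grip_force': 0.0, 'opening': 0.9989209901935843}
scene [[484.44634685   0.         325.29233088]
 [  0.         484.44634685 235.78049723]
 [  0.           0.           1.        ]] -0.03372283684003074 [[-0.687, -0.425, 0.59, -32.964], [-0.727, 0.415, -0.547, 573.192], [-0.012, -0.804, -0.594, 550.977], [0.0, 0.0, 0.0, 1.0]]
top [[620.65251539   0.         313.82248619]
 [  0.         620.65251539 241.47451585]
 [  0.           0.           1.        ]] -0.011389700590146441 [[-0.01, -0.998, 0.061, 392.882], [-0.999, 0.008, -0.031, 125.799], [0.031, -0.061, -0.998, 1065.742], [0.0, 0.0, 0.0, 1.0]]
```

View pics/top0.png

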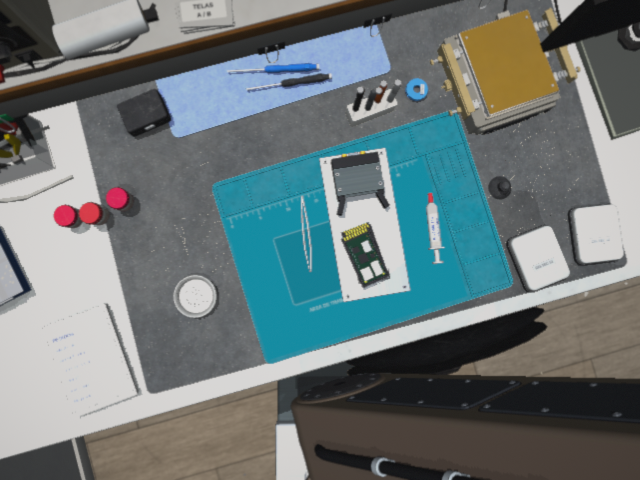

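View pics/scene0.png

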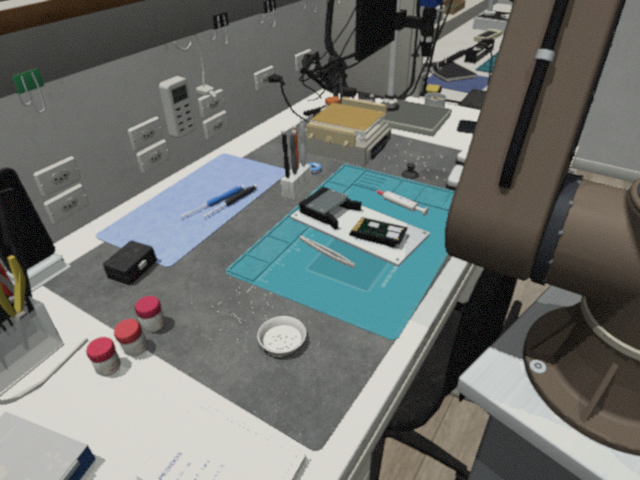

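The top view shows the white jig plate with corners near (321,157), (386,149), (409,290) and (343,300). The head is at (358,175), and the stack at (365,253) has gilt contacts at its upper edge. The tweezers are at (307,235), the syringe at (434,230) and the dish at (195,296). I'll zoom in on the jig next.

```bash
cat > h.py <<'E'
import cv2,numpy as np
from cell import env
def ray(c,uv):
    d=np.array([c["k1"],0,0,0,0.])
    D=np.array([c["k1"],0,0,0])
    p=cv2.undistortPoints(np.float64(uv).reshape(-1,1,2),c["K"],D).reshape(-1,2)
    T=c["pose"];return T[:3,3],np.c_[p,np.ones(len(p))]@T[:3,:3].T
def onz(c,uv,z):
    o,d=ray(c,uv);return o+d*((z-o[2])/d[:,2])[:,None]
def two(c1,u1,c2,u2):
    o1,d1=ray(c1,[u1]);o2,d2=ray(c2,[u2]);d1,d2=d1[0],d2[0]
    s=np.linalg.lstsq(np.c_[d1,-d2],o2-o1,rcond=None)[0]
    a,b=o1+s[0]*d1,o2+s[1]*d2;return (a+b)/2,np.linalg.norm(a-b)
E
python3 - <<'E'
from h import *
a=cv2.imread("pics/top0.png")[140:310,310:420];b=cv2.imread("pics/scene0.png")[180:270,285:440]
a=cv2.resize(a,None,fx=3.5,fy=3.5,interpolation=cv2.INTER_CUBIC)
b=cv2.resize(b,None,fx=2.6,fy=2.6,interpolation=cv2.INTER_CUBIC)
o=np.zeros((600,800,3),np.uint8);o[:a.shape[0],:a.shape[1]]=a;o[:b.shape[0],390:390+b.shape[1]]=b
cv2.imwrite("pics/z0.png",o)
E
```

```text
(no output)
```

View pics/z0.png

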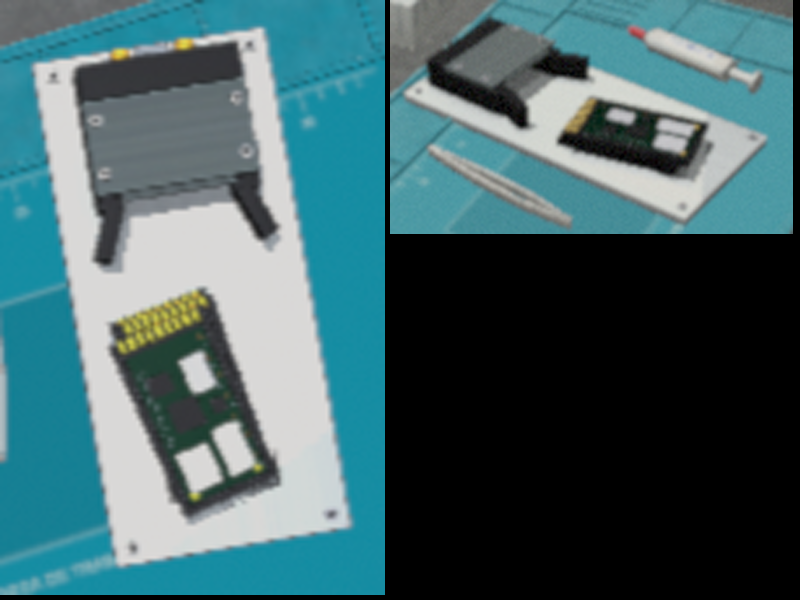

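The crop shows the plate corners in the top view at about (319.4,158), (385.4,148), (410.6,290) and (343.7,302). The stack's gilt nose points up and to the left, turned about 11° more than the jig, and the stack lies clear of the flares. Next I'll measure it with masks.

```bash
cat > m.py <<'E'
from h import *
def jig(c):
    return onz(c,[(319.4,158),(385.4,148),(410.6,290),(343.7,302)],11)
def frame(P):
    fl,fr,nr,nl=P[:,:2]; ctr=P[:,:2].mean(0); d=(fl+fr-nl-nr); yaw=np.arctan2(d[1],d[0]); return ctr,yaw
E
python3 - <<'E'
from m import *
t=env.read_camera("top");s=env.read_camera("scene")
P=jig(t);ctr,yaw=frame(P);print(P.round(1),ctr,np.degrees(yaw))
n=np.linalg.norm;print(n(P[0]-P[1]),n(P[1]-P[2]),n(P[2]-P[3]),n(P[3]-P[0]))
for a,b in [((343.7,302),(398.5,263.8)),((410.6,290),(429.2,232.7)),((319.4,158),(290.8,215.8))]:
    print("jigcorner 2view",two(t,a,s,b))
# stack: dark/non-white blob in the plate interior, in front of the flares
R=np.array([[np.cos(yaw),-np.sin(yaw)],[np.sin(yaw),np.cos(yaw)]])
hsv=cv2.cvtColor(t["img"],cv2.COLOR_BGR2HSV)
m=((hsv[...,2]<110)|(hsv[...,1]>90)).astype(np.uint8)
roi=np.zeros_like(m);cv2.fillPoly(roi,[np.int32([(336,224),(393,216),(405,284),(349,293)])],1);m&=roi
m=cv2.morphologyEx(m,cv2.MORPH_CLOSE,np.ones((9,9)))
k,l,st,_=cv2.connectedComponentsWithStats(m);i=1+st[1:,4].argmax();print(st[i])
c,_=cv2.findContours((l==i).astype(np.uint8),0,1);h=cv2.convexHull(c[0]).reshape(-1,2)
r=cv2.minAreaRect(h);bx=cv2.boxPoints(r);print(r);print(bx)
W=onz(t,bx,26);J=(W[:,:2]-ctr)@R;print(W.round(1));print(J.round(1))
y=((hsv[...,0]>20)&(hsv[...,0]<35)&(hsv[...,1]>130)&(hsv[...,2]>130)).astype(np.uint8)&roi
print("gold",np.argwhere(y)[:,::-1].mean(0))
# height of the upper layer: front corners seen in both views
for a,b in [((344.3,240.5),(285+170/2.6,180+138/2.6)),((389,275),(285+316/2.6,180+123/2.6))]: print("stack 2view",two(t,a,s,b))
E
```

```text
[[600.6  81.7  11. ]
 [617.7 -32.5  11. ]
 [372.9 -71.5  11. ]
 [353.8  42.9  11. ]] [486.22580776   5.14617139] 8.990207707962211
115.4577925446633 247.89200531005426 116.06870306640265 249.87492177221023
jigcorner 2view (array([353.60305689,  42.88133524,  12.37267929]), np.float64(0.522623560805242))
jigcorner 2view (array([372.99945703, -71.50686386,  10.61558813]), np.float64(0.3393640687024926))
jigcorner 2view (array([599.56378836,  80.72834199,  11.64688379]), np.float64(2.6755248745169977))
[ 342  223   48   65 1710]
((364.5798034667969, 254.912353515625), (59.444679260253906, 32.09673309326172), 68.87527465820312)
[[338.898   232.97122]
 [368.83777 221.4036 ]
 [390.2616  276.8535 ]
 [360.32184 288.4211 ]]
[[ 4.701e+02  5.080e+01  2.600e+01]
 [ 4.893e+02 -1.000e-01  2.600e+01]
 [ 3.955e+02 -3.480e+01  2.600e+01]
 [ 3.767e+02  1.590e+01  2.600e+01]]
[[  -8.8   47.6]
 [   2.2   -5.6]
 [ -95.8  -25.3]
 [-106.5   27.8]]
gold [356.45255474 232.18248175]
stack 2view (array([460.96886479,  44.94685835,  23.13563403]), np.float64(9.654875599237881))
stack 2view (array([398.48421712, -32.28707876,  29.64244834]), np.float64(0.4167169870017775))
```

```bash
cat > go.py <<'E'
import sys,numpy as np
from h import env
from scipy.spatial.transform import Rotation as Ro
C=np.array([486.2,5.1]);Y=9.0
def jw(x,y): a=np.radians(Y);return C+[x*np.cos(a)-y*np.sin(a),x*np.sin(a)+y*np.cos(a)]
def go(x,y,z,yaw):
    s=env.state();R=Ro.from_euler("xyz",s["tcp_rot"])
    d=R.inv().apply(np.array([x,y,z])-s["eef_pos"]);print((x,y,z),"shift",d.round(1),"turn",round((np.degrees(s["tcp_rot"][2])-yaw+90)%180-90,1))
def where():
    s=env.state();p=s["eef_pos"];a=np.radians(Y);d=p[:2]-C
    print("t",round(s["t"],2),"jig xy",round(d@[np.cos(a),np.sin(a)],1),round(d@[-np.sin(a),np.cos(a)],1),"z",p[2].round(1),"yaw",np.degrees(s["tcp_rot"]).round(2),"F",s["ft_force"].round(1),"open",round(s["opening"]*95.1,1),"grip",round(s["grip_force"],1))
E
python3 - <<'E'
from go import *
go(480,-250,200,20);go(433,8,110,20)
E
```

```text
(480, -250, 200) shift [ 362.  -222.6   33.4] turn 0.5
(433, 8, 110) shift [ 408.3 -480.7  123.6] turn 0.5
```

```bash
T='[362,-223,33,0,95]'; python3 -m crank '[[362,-223,33,0,95],[362,-223,33,0,95],[362,-223,33,0,95],[362,-223,33,0,95],[362,-223,33,0,95],[362,-223,33,0,95],[362,-223,33,0,95],[362,-223,33,0,95],[362,-223,33,0,95],[362,-223,33,0,95]]'; python3 -m crank '[[40,-240,80,0,95],[40,-240,80,0,95],[40,-240,80,0,95],[40,-240,80,0,95],[40,-240,80,0,95],[40,-240,80,0,95],[40,-240,80,0,95],[40,-240,80,0,95],[40,-240,80,0,95],[40,-240,80,0,95]]'; python3 - <<'E'
from go import *
where();go(433,8,32,20)
E
```

```text
t: 1.03
eef_pos: [474.8, -255.6, 201.3]
tcp_rot: [3.141, -0.0, 0.358]
ft_force: [0.1, -0.3, 0.3]
opening: 0.996
grip_force: 0.0
t: 1.87
eef_pos: [428.1, -19.7, 121.8]
tcp_rot: [3.141, -0.001, 0.357]
ft_force: [-0.2, -0.3, -0.3]
opening: 0.998
grip_force: 0.0
t 1.87 jig xy -61.3 -15.4 z 121.8 yaw [ 1.7995e+02 -6.0000e-02  2.0460e+01] F [-0.2 -0.3 -0.3] open 94.9 grip 0.0
(433, 8, 32) shift [ 14.2 -24.3  89.8] turn 0.5
```

```bash
python3 -m crank '[[0,0,0,0,95],[0,0,0,0,95]]' >/dev/null; python3 - <<'E'
from go import *
where();go(433,8,32,20)
t=env.read_camera("top");cv=__import__("cv2");cv.imwrite("pics/a1.png",cv.resize(t["img"][130:330,280:480],None,fx=3,fy=3,interpolation=2))
E
```

```text
t 2.03 jig xy -61.6 -15.4 z 121.7 yaw [ 1.7997e+02 -4.0000e-02  2.0400e+01] F [-0.  -0.9  1. ] open 94.9 grip 0.0
(433, 8, 32) shift [ 14.6 -24.2  89.7] turn 0.4
```

View pics/a1.png

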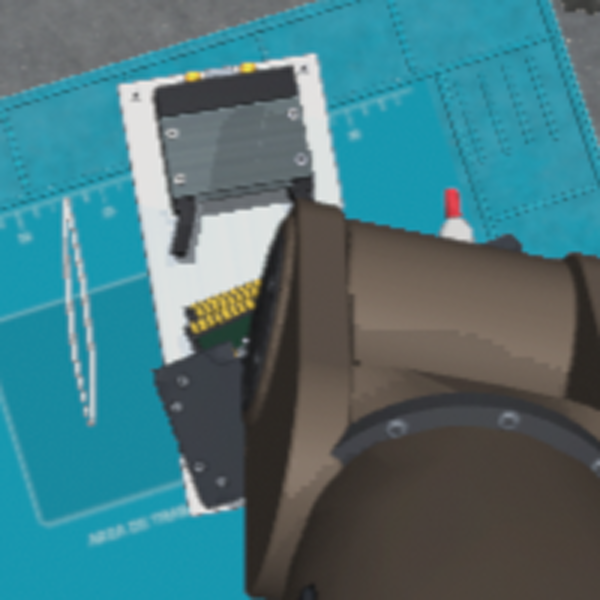

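The picture shows the gripper over the stack's rear, with the gilt nose still visible at about (222,305) in the crop. The stack is undisturbed. I'll centre the gripper, lower it and close across the width.

```bash
python3 -m crank '[[14.6,-24.2,20,0.4,95],[14.6,-24.2,50,0.4,95],[14.6,-24.2,70,0.4,95],[14.6,-24.2,82,0.4,95],[14.6,-24.2,89.5,0.4,95],[14.6,-24.2,89.5,0.4,95]]'; python3 -m crank '[[0,0,0,0,80],[0,0,0,0,70],[0,0,0,0,64],[0,0,0,0,60],[0,0,0,0,56],[0,0,0,0,53],[0,0,0,0,51],[0,0,0,0,50],[0,0,0,0,49],[0,0,0,0,48]]'; python3 -m crank '[[0,0,0,0,47],[0,0,0,0,46],[0,0,0,0,46],[0,0,0,0,46]]'; python3 - <<'E'
from go import *
where();print(jw(-15,0));go(*jw(-15,0),32,9)
E
```

```text
t: 2.58
eef_pos: [432.3, 8.7, 31.2]
tcp_rot: [-3.141, 0.001, 0.35]
ft_force: [-0.3, 0.7, -0.4]
opening: 1.0
grip_force: 0.0
t: 3.42
eef_pos: [432.8, 9.0, 32.0]
tcp_rot: [3.141, -0.001, 0.351]
ft_force: [0.3, -2.5, 3.5]
opening: 0.523
grip_force: 29.8
t: 3.75
eef_pos: [432.8, 9.0, 32.0]
tcp_rot: [3.141, -0.001, 0.351]
ft_force: [1.0, -3.4, 4.9]
opening: 0.526
grip_force: 29.8
t 3.75 jig xy -52.1 12.2 z 32.0 yaw [ 1.7997e+02 -4.0000e-02  2.0100e+01] F [ 1.  -3.4  4.9] open 50.0 grip 29.8
[471.38467489   2.75348302]
(np.float64(471.3846748910729), np.float64(2.7534830243965365), 32) shift [34.1 19.1  0. ] turn 11.1
```

```bash
python3 -m crank '[[4,2,0,2,46],[8,4.5,0,4,46],[13,7,0,6,46],[18,10,0,8,46],[22,13,0,9.5,46],[26,15,0,10.5,46],[30,17,0,11.1,46],[34.1,19.1,0,11.1,46],[34.1,19.1,0,11.1,46],[34.1,19.1,0,11.1,46]]'; python3 -m crank '[[0,0,0,0,60],[0,0,0,0,75],[0,0,0,0,85],[0,0,-30,0,85],[0,0,-70,0,85],[0,0,-90,0,85]]';python3 - <<'E'
from go import *
where();go(*jw(-15,-160),140,9)
E
```

```text
t: 4.58
eef_pos: [469.9, 3.3, 31.9]
tcp_rot: [-3.141, 0.003, 0.157]
ft_force: [-4.3, 1.0, 9.4]
opening: 0.522
grip_force: 29.8
t: 5.08
eef_pos: [471.4, 3.0, 124.4]
tcp_rot: [3.141, -0.001, 0.157]
ft_force: [0.2, 0.1, 0.7]
opening: 0.871
grip_force: 0.0
t 5.08 jig xy -14.9 0.2 z 124.4 yaw [ 1.7998e+02 -6.0000e-02  9.0000e+00] F [0.2 0.1 0.7] open 82.8 grip 0.0
(np.float64(496.41418929750984), np.float64(-155.27665147082553), 140) shift [-1.000e-01  1.602e+02 -1.560e+01] turn 0.0
```

```bash
python3 -m crank '[[0,40,-30,0,85],[0,80,-60,0,85],[0,120,-60,0,85],[0,160,-60,0,85],[0,200,-60,0,85],[0,240,-60,0,85],[0,240,-60,0,85]]' | head -2;python3 - <<'E'
from go import *
import cv2
where()
t=env.read_camera("top")["img"][140:310,310:420];s=env.read_camera("scene")["img"][170:270,285:440]
o=np.zeros((600,800,3),np.uint8);a=cv2.resize(t,None,fx=3.5,fy=3.5,interpolation=2);b=cv2.resize(s,None,fx=2.6,fy=2.6,interpolation=2)
o[:a.shape[0],:a.shape[1]]=a;o[:b.shape[0],390:390+b.shape[1]]=b;cv2.imwrite("pics/z1.png",o)
E
```

```text
t: 5.67
eef_pos: [509.2, -239.4, 181.7]
t 5.67 jig xy -15.5 -245.1 z 181.7 yaw [ 1.7991e+02 -5.0000e-02  8.8100e+00] F [-0.4  0.  -0.8] open 84.9 grip 0.0
```

View pics/z1.png

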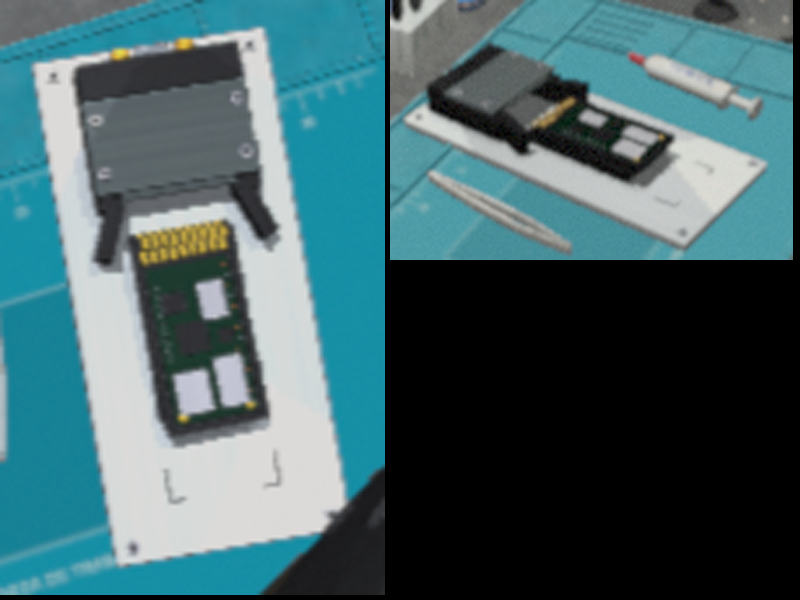

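The stack is now square sideways and lies along the jig axis. Its nose is between the flares at about crop (183,228), clear of the lip. Lengthwise the layers are still stepped, with two rows of gilt showing. I'll work out the rear and nose positions.

```bash
python3 - <<'E'
from go import *
from h import *
t=env.read_camera("top");a=np.radians(Y);R=np.array([[np.cos(a),-np.sin(a)],[np.sin(a),np.cos(a)]])
def j(n,x,y,z): print(n,((onz(t,[(310+x/3.5,140+y/3.5)],z)[0,:2]-C)@R).round(1))
j("upper rear L",163,430,29);j("upper rear R",268,412,29);j("upper rear bottomL",178,445,23)
j("lower nose L",132,240,17);j("lower nose R",228,222,17)
j("flare tip L",105,262,28);j("flare tip R",270,236,28)
j("lip L",98,196,31);j("lip R",254,172,31)
go(*jw(-88,0),160,9)
E
```

```text
upper rear L [-63.3  27.1]
upper rear R [-63.1 -24.2]
upper rear bottomL [-71.5  20.6]
lower nose L [30.4 25. ]
lower nose R [ 31.5 -22.7]
flare tip L [20.9 40.8]
flare tip R [ 20.4 -40. ]
lip L [52.6 39. ]
lip R [ 51.9 -37.2]
(np.float64(399.28342602762785), np.float64(-8.666232923540317), 160) shift [ -72.6 -239.6   21.6] turn -0.1
```

```bash
python3 -m crank '[[-30,-40,0,0,60],[-50,-80,0,0,20],[-72.6,-120,0,0,0],[-72.6,-160,0,0,0],[-72.6,-200,0,0,0],[-72.6,-239.6,21,0,0],[-72.6,-239.6,50,0,0],[-72.6,-239.6,80,0,0],[-72.6,-239.6,100,0,0],[-72.6,-239.6,100,0,0]]';python3 - <<'E'
from go import *
where();go(*jw(-88,0),31.5,9)
E
```

```text
t: 6.65
eef_pos: [397.2, -7.0, 79.5]
tcp_rot: [-3.14, 0.005, 0.16]
ft_force: [-0.0, -0.3, 0.1]
opening: 0.25
grip_force: 0.0
t 6.65 jig xy -89.8 2.0 z 79.5 yaw [-179.89    0.3     9.15] F [-0.  -0.3  0.1] open 23.8 grip 0.0
(np.float64(399.28342602762785), np.float64(-8.666232923540317), 31.5) shift [ 2.   2.1 48. ] turn 0.2
```

```bash
python3 -m crank '[[0,0,0,0,0],[0,0,0,0,0],[0,0,0,0,0],[1,1,10,0,0],[1,1,20,0,0],[1,1,30,0,0],[1,1,40,0,0],[1,1,47,0,0],[1,1,47,0,0],[1,1,47,0,0]]';python3 - <<'E'
from go import *
where();go(*jw(-75,0),31.5,9);go(*jw(-65,0),31.5,9)
E
```

```text
t: 7.48
eef_pos: [400.7, -9.8, 35.3]
tcp_rot: [3.141, -0.0, 0.157]
ft_force: [0.2, -0.5, -0.3]
opening: 0.007
grip_force: 0.0
t 7.48 jig xy -86.8 -1.3 z 35.3 yaw [ 1.7999e+02 -1.0000e-02  8.9900e+00] F [ 0.2 -0.5 -0.3] open 0.6 grip 0.0
(np.float64(412.1233744553647), np.float64(-6.632584878017315), 31.5) shift [11.8 -1.3  3.8] turn -0.0
(np.float64(422.000257861316), np.float64(-5.068240227615007), 31.5) shift [21.8 -1.3  3.8] turn -0.0
```

```bash
python3 -m crank '[[0,-1,3.8,0,0],[0,-1,3.8,0,0],[5,-1,3.8,0,0],[8,-1,3.8,0,0],[10,-1,3.8,0,0],[12,-1,3.8,0,0],[14,-1,3.8,0,0],[15.5,-1,3.8,0,0],[17,-1,3.8,0,0],[17,-1,3.8,0,0]]';python3 -m crank '[[1,0,0,0,0],[2,0,0,0,0],[3,0,0,0,0],[4,0,0,0,0],[5,0,0,0,0],[6,0,0,0,0],[6,0,0,0,0]]';python3 - <<'E'
from go import *
where();
E
```

```text
t: 8.32
eef_pos: [417.4, -6.0, 31.1]
tcp_rot: [3.141, -0.0, 0.157]
ft_force: [-0.8, 0.2, 0.5]
opening: 0.004
grip_force: 0.0
t: 8.9
eef_pos: [423.4, -5.1, 31.1]
tcp_rot: [3.141, -0.0, 0.157]
ft_force: [-0.2, -0.0, 0.2]
opening: 0.004
grip_force: 0.1
t 8.9 jig xy -63.6 -0.3 z 31.1 yaw [ 1.7999e+02 -1.0000e-02  9.0000e+00] F [-0.2 -0.   0.2] open 0.3 grip 0.1
```

```bash
python3 -m crank '[[-4,0,0,0,0],[-4,0,-40,0,0],[-4,0,-80,0,20],[-4,40,-120,0,60],[-4,80,-140,0,95],[-4,120,-140,0,95],[-4,160,-140,0,95],[-4,200,-140,0,95],[-4,240,-140,0,95],[-4,240,-140,0,95]]' | head -2;python3 - <<'E'
from go import *
import cv2
where()
t=env.read_camera("top")["img"][140:310,310:420];s=env.read_camera("scene")["img"][170:270,285:440]
o=np.zeros((600,800,3),np.uint8);a=cv2.resize(t,None,fx=3.5,fy=3.5,interpolation=2);b=cv2.resize(s,None,fx=2.6,fy=2.6,interpolation=2)
o[:a.shape[0],:a.shape[1]]=a;o[:b.shape[0],390:390+b.shape[1]]=b;cv2.imwrite("pics/z2.png",o)
E
```

```text
t: 9.73
eef_pos: [457.4, -248.0, 171.2]
t 9.73 jig xy -68.0 -245.5 z 171.2 yaw [ 1.7986e+02 -1.0000e-01  8.8300e+00] F [-1.2  0.3 -0.8] open 48.4 grip 0.0
```

View pics/z2.png

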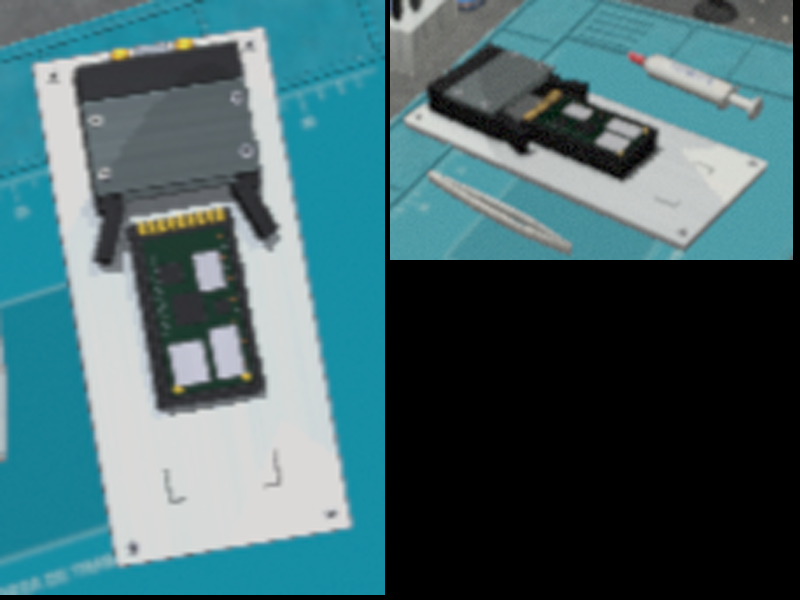

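Only one row of gilt shows now and the rear corners coincide, so the layers are flush lengthwise. The nose, at crop (183,215), is still in front of the lip. I'll clamp once more at mid-length to true the sides, then grip the rear third and push in.

```bash
python3 - <<'E'
from go import *
from h import *
t=env.read_camera("top");a=np.radians(Y);R=np.array([[np.cos(a),-np.sin(a)],[np.sin(a),np.cos(a)]])
def j(n,x,y,z): print(n,((onz(t,[(310+x/3.5,140+y/3.5)],z)[0,:2]-C)@R).round(1))
j("rear L",157,408,29);j("rear R",265,390,29);j("nose L",128,228,29);j("nose R",228,207,29)
go(*jw(-9,0.5),120,9);where()
E
```

```text
rear L [-52.4  28.1]
rear R [-52.5 -24.6]
nose L [35.2 27.2]
nose R [ 37.4 -22.2]
(np.float64(477.2325877021236), np.float64(4.185933984935491), 120) shift [  59.1 -240.7   50.7] turn -0.1
t 9.88 jig xy -68.5 -240.1 z 170.6 yaw [-1.7996e+02  4.0000e-02  8.9100e+00] F [-0.7  0.6  0.1] open 60.6 grip 0.0
```

```bash
python3 -m crank '[[20,-40,0,0,95],[40,-80,0,0,95],[59,-120,0,0,95],[59,-160,0,0,95],[59,-200,0,0,95],[59,-241,0,0,95],[59,-241,40,0,95],[59,-241,60,0,95],[59,-241,60,0,95],[59,-241,60,0,95]]' >/dev/null;python3 - <<'E'
from go import *
where();go(*jw(-9,0.7),32,9)
E
```

```text
t 10.72 jig xy -9.7 2.1 z 111.0 yaw [-1.7997e+02  1.2000e-01  9.1000e+00] F [-0.3  0.7  0.3] open 94.8 grip 0.0
(np.float64(477.2013008091156), np.float64(4.383471653054518), 32) shift [ 0.8  1.4 79. ] turn 0.1
```

```bash
python3 -m crank '[[0,0,25,0,95],[0,0,45,0,95],[0,0,65,0,95],[0,0,76,0,95],[0,0,78.5,0,90],[0,0,78.5,0,75],[0,0,78.5,0,65],[0,0,78.5,0,60],[0,0,78.5,0,57],[0,0,78.5,0,55]]' >/dev/null;python3 -m crank '[[0,0,0,0,53],[0,0,0,0,52],[0,0,0,0,51],[0,0,0,0,50],[0,0,0,0,49],[0,0,0,0,48],[0,0,0,0,47],[0,0,0,0,46],[0,0,0,0,46]]';python3 - <<'E'
from go import *
where();go(*jw(-41,0.7),32,9)
E
```

```text
t: 12.3
eef_pos: [477.4, 4.5, 32.6]
tcp_rot: [3.141, -0.0, 0.157]
ft_force: [-0.6, 0.8, 2.0]
opening: 0.526
grip_force: 29.9
t 12.3 jig xy -8.8 0.8 z 32.6 yaw [179.99  -0.     9.  ] F [-0.6  0.8  2. ] open 50.0 grip 29.9
(np.float64(445.59527391007117), np.float64(-0.6224312282328697), 32) shift [-32.2   0.1   0.6] turn 0.0
```

```bash
python3 -m crank '[[0,0,0,0,55],[0,0,0,0,62],[0,0,0,0,66],[-8,0,0.8,0,66],[-18,0,0.8,0,66],[-28,0,0.8,0,66],[-32,0,0.8,0,66],[-32,0,0.8,0,64],[-32,0,0.8,0,60],[-32,0,0.8,0,57]]' >/dev/null;python3 -m crank '[[0,0,0,0,55],[0,0,0,0,53],[0,0,0,0,52],[0,0,0,0,51],[0,0,0,0,50],[0,0,0,0,49],[0,0,0,0,48],[0,0,0,0,46],[0,0,0,0,46]]';python3 - <<'E'
from go import *
import cv2
where()
t=env.read_camera("top")["img"][140:310,310:420];s=env.read_camera("scene")["img"][170:270,285:440]
o=np.zeros((600,800,3),np.uint8);a=cv2.resize(t,None,fx=3.5,fy=3.5,interpolation=2);b=cv2.resize(s,None,fx=2.6,fy=2.6,interpolation=2)
o[:a.shape[0],:a.shape[1]]=a;o[:b.shape[0],390:390+b.shape[1]]=b;cv2.imwrite("pics/z3.png",o)
E
```

```text
t: 13.88
eef_pos: [445.7, -0.5, 31.7]
tcp_rot: [3.142, 0.0, 0.157]
ft_force: [-1.0, -0.3, -0.8]
opening: 0.52
grip_force: 30.0
t 13.88 jig xy -40.9 0.8 z 31.7 yaw [1.8e+02 1.0e-02 9.0e+00] F [-1.  -0.3 -0.8] open 49.4 grip 30.0
```

View pics/z3.png

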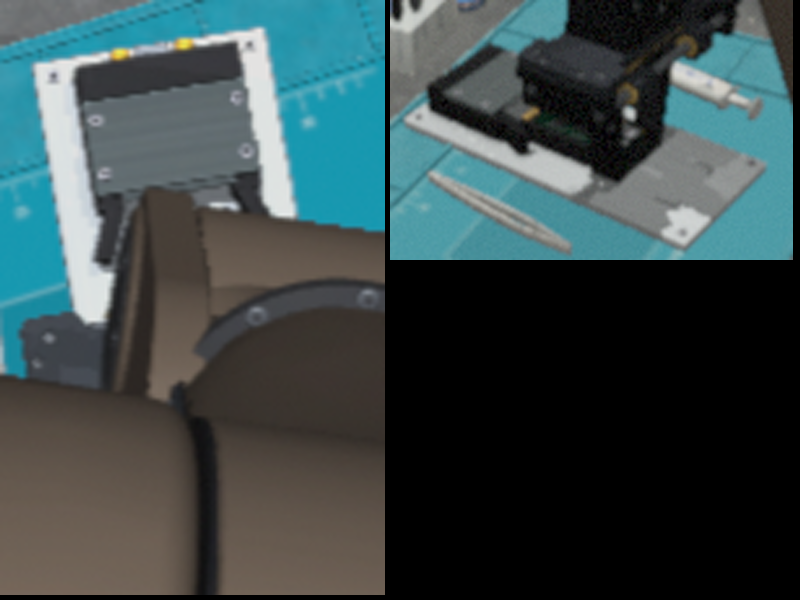

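The scene crop shows the gripper holding the rear of the stack, with the nose between the flares, in front of the lip. I'll push in and watch the force.

```bash
python3 -m crank '[[3,0,0,0,46],[6,0,0,0,46],[9,0,0,0,46],[12,0,0,0,46],[15,0,0,0,46],[18,0,0,0,46],[21,0,0,0,46],[24,0,0,0,46],[26,0,0,0,46],[26,0,0,0,46]]';python3 -m crank '[[1.5,0,0,0,46],[3,0,0,0,46],[4.5,0,0,0,46],[6,0,0,0,46],[7,0,0,0,46],[7,0,0,0,46]]';python3 -m crank '[[1,0,0,0,46],[2,0,0,0,46],[3,0,0,0,46],[3,0,0,0,46],[3,0,0,0,46]]'
```

```text
t: 14.82
eef_pos: [471.9, 3.6, 31.8]
tcp_rot: [3.141, -0.001, 0.157]
ft_force: [0.5, -0.6, -1.1]
opening: 0.525
grip_force: 30.0
t: 15.32
eef_pos: [478.6, 4.6, 31.8]
tcp_rot: [3.141, -0.0, 0.157]
ft_force: [0.0, -0.0, -1.9]
opening: 0.522
grip_force: 30.0
t: 15.73
eef_pos: [480.9, 5.1, 31.8]
tcp_rot: [-3.141, 0.001, 0.157]
ft_force: [-3.3, -0.2, 0.6]
opening: 0.526
grip_force: 30.0
```

```bash
for i in 1 2; do python3 -m crank '[[0.5,0,0,0,46],[1,0,0,0,46],[1.5,0,0,0,46],[2,0,0,0,46],[2,0,0,0,46],[2,0,0,0,46]]' | grep -E "eef|ft|open"; done; python3 -m crank '[[0.5,0,0,0,46],[1,0,0,0,46],[1,0,0,0,46],[1,0,0,0,46]]' | grep -E "eef|ft|open"
```

```text
eef_pos: [483.0, 5.4, 31.7]
ft_force: [-5.9, -1.2, 2.0]
opening: 0.522
eef_pos: [484.7, 5.7, 31.7]
ft_force: [-5.8, -0.7, 3.3]
opening: 0.526
eef_pos: [485.5, 5.9, 31.7]
ft_force: [-6.4, -2.4, 4.3]
opening: 0.529
```

```bash
for i in 1 2; do python3 -m crank '[[0.5,0,0,0,46],[1,0,0,0,46],[1,0,0,0,46],[1,0,0,0,46]]' | grep -E "eef|ft|open"; done
```

```text
eef_pos: [486.4, 6.0, 31.8]
ft_force: [-6.9, -1.7, 2.8]
opening: 0.528
eef_pos: [486.6, 6.1, 31.7]
ft_force: [-10.5, -4.7, 7.9]
opening: 0.522
```

```bash
python3 -m crank '[[0.5,0,0,0,46],[1,0,0,0,46],[1,0,0,0,46],[1,0,0,0,46],[1,0,0,0,46]]' | grep -E "eef|ft|open|grip"; python3 - <<'E'
from go import *
import cv2
where()
t=env.read_camera("top")["img"][130:310,290:440];s=env.read_camera("scene")["img"][170:270,310:410]
o=np.zeros((600,800,3),np.uint8);a=cv2.resize(t,None,fx=2,fy=2,interpolation=2);b=cv2.resize(s,None,fx=5,fy=5,interpolation=2)
o[:a.shape[0],:a.shape[1]]=a;o[:b.shape[0],300:300+b.shape[1]]=b;cv2.imwrite("pics/z4.png",o)
E
```

```text
eef_pos: [486.7, 6.2, 31.7]
ft_force: [-15.0, -6.5, 9.7]
opening: 0.523
grip_force: 30.0
t 18.15 jig xy 0.7 1.0 z 31.7 yaw [-179.94    0.31    9.  ] F [-15.   -6.5   9.7] open 49.7 grip 30.0
```

View pics/z4.png

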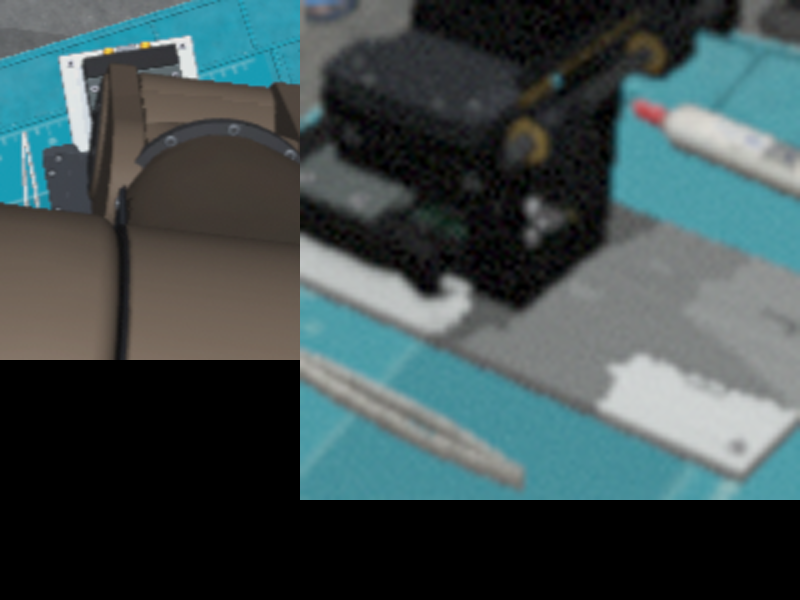

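The stack sits under the lip with the gripper still on its rear. The force rose slowly over about 6–7 mm of travel, then sharply to 15 N with almost no further movement, so the bar is on its hard stop. The tweezers and syringe have not moved.

```bash
python3 -c "
from cell import env
print(env.job_done())"
```

```text
the job is handed in; nothing more can be done
None
```

The job is handed in at about 18 s: the stack was tapped flush clear of the lip, then pushed in until the force jumped to 15 N at the bar's hard stop, and the gripper still holds it there; the lip hides the noses, so that all three layers meet the bar is inferred from the flush stack and that force.

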